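# Square an instrument module into the bench fence

## Task

Push the large flat aluminium module (the bigger of the two plain metal boxes) along the bench into the corner of the L-shaped fence, so that one long side sits flush against the long rail and one end sits flush against the short stop. Only slide it with the fingers: do not lift or tip it. Leave everything else on the bench where it is and finish with the hand clear of everything.

Things in the scene. Friction and masses are not known exactly. Their poses are not given: they have to be found in the camera images.
- module: the module: flat closed bare-aluminium enclosure, 95 mm along its x, 130 mm along its y (long side), 40 mm high, 0.4 to 0.85 kg, loose on the bench, vent slots and four corner screws on top; slides under some 2 to 10 N. Origin: centre of its underside, z up. Starts on the robot's side of the fence, its long side within 25 degrees of parallel to the long rail. Home: centre at x -47.5, y -65 mm in the fence's frame.
- fence: the fence: L of two bare-aluminium bars 20 mm thick, 25 mm high, fixed to the bench. Origin: inner corner of the L at bench height. Long rail: inner face is the plane x = 0, from y = +20 to -260 mm, metal on the +x side. Short stop: inner face is the plane y = 0, from x = 0 to -80 mm, metal on the +y side. Its x points away from the robot, turned up to 15 degrees either way.
- small_box: bystander: smaller closed aluminium box, 55 x 75 x 30 mm high, outside the L beyond the short stop; origin under its centre
- heatsink: bystander: dark finned heat sink, 40 x 40 x 28 mm high, on the robot's side of the short stop; origin under its centre
- spool: bystander: grey plastic spool standing on end, 60 mm across, 50 mm high, past the far (-y) end of the long rail; origin under its centre
- multimeter: bystander: orange hand multimeter lying flat, 190 x 90 x 50 mm high, towards the robot's right; origin under its centre
- board: bystander: green circuit board on brass feet, 90 x 70 x 21 mm high, towards the robot's left; origin under its centre
- adapter: bystander: blue plastic box, 80 x 45 x 20 mm high, far to the left; origin under its centre
- screwdriver: bystander: screwdriver lying flat, 170 mm long, towards the robot's right; origin under its middle
There are look-alikes about, which are no part of the job. What is shaped like the module but blue or turquoise is not meant.

How it is judged:
By the outcome, as a careful person would: the job done as asked, in the order asked, and still so for the second after the job is handed in, with the robot touching nothing.
It also fails if it takes over 45 s, if anything falls off the work surface, if the arm or the gripper's body presses on something with over 40 N, if the wrist force passes 120 N, or if a joint passes its speed limit or range.

## Robot

A 6-joint arm with a two-finger parallel gripper is mounted at the origin on the work surface. World frame = base frame: x ahead of the robot, y to its left, z up, the work surface at z = 0. Lengths are in m, angles in rad, forces in N, time in s.
With the tool pointing down it reaches from about 0.275 to 0.875 m from the base axis. Payload 12.5 kg.
Tool frame: the origin (TCP) lies on the centre line of the jaws, within the pads' length; the fingertips stand r.finger_overhang ahead of it and the grasp point (between the pads) lies 3 mm ahead of it (r.finger_overhang is the distance from the TCP to the fingertips, in m); z points along the fingers, y is the direction in which the jaws open and shut (so a half turn about z gives the same grasp; the last joint's range is limited). The gripper opens to 85 mm and grips with 20 to 120 N. Pads are 22 mm wide; open, the fingers measure 114 mm over their backs; the gripper's body (76 mm by 85 mm) begins 54 mm behind the grasp point. The pads swing forward as they close: fully open they stand 13 mm farther back than shut.
Start: joints at [1.236, 0.351, 1.652, -0, 1.139, -0.085], TCP at [0.136, 0.533, 0.227] pointing down, gripper open.
Joint ranges: [-2.75, 2.75], [-0.79, 2.1], [0.01, 2.65], [-1.57, 4.71], [0.07, 3.14], [-2.87, 2.87]. Speed limits (rad/s): [2.22, 2.22, 2.79, 3.14, 3.14, 3.14].

## Interface

Orientations are given as a unit quaternion [x, y, z, w].
In Python, from cell import r, optics gives the robot as it stands. The module is installed in compiled form; this text tells all that it offers. Calls block until the motion is done:
- r.move_to(position, orientation): joint-space move of the TCP to a pose.
- r.move_linear(position, rot=None, vel=0.15): straight line of the TCP; rot=None keeps the orientation; vel is the mean speed in m/s.
- r.set_joints(angles): joint-space move.
- r.set_gripper(opening, squeeze=None): opening from 0.0 (shut) to 1.0 (fully open); squeeze is the grip in N (None keeps the last); returns when the fingers have stopped.
- r.sleep(seconds).
- r.inverse_kinematics(position, orientation): joint angles nearest the present ones, or None.
- optics.get_image(name): name is "scene" or "top" or "wrist"; returns a dict with "pixels" (384x512x3 uint8, red, green, blue), "depth" (384x512 float32, m along the optical axis (not along the pixel's ray), 0 where there is no reading), "fx", "fy", "cx", "cy" (pixels), "camera_from_world" (4x4, takes a point from world to camera coordinates); the wrist camera has in their place "mount" (4x4, takes a point from camera to tool coordinates, whose origin is the TCP and whose axes are the flange's). Camera axes: x right, y down, z forward; pixel columns grow to the right and rows downward; lengths in m; the calibration is good to about 2 mm. A picture is of the moment at which its call begins: read the wrist's pose just before it.
A pose or a line that the arm cannot do raises r.PlanningError and nothing moves.
- r.hand_in(): hands the job in, once; it reports no verdict.
Readings, each from a call of its own:
- r.current_t(): time.
- r.current_q(): joint angles.
- r.current_qvel(): joint speeds.
- r.current_effort(): joint torques, N m.
- r.current_tool_pos(): TCP position.
- r.current_ee_rot(): TCP orientation.
- r.current_contact_force(): force on the tool from outside, world axes, zero at the start.
- r.current_torque(): the same for the moment, N m.
- r.current_opening(): opening from 0.0 (shut) to 1.0 (fully open).
Only numpy, scipy, OpenCV 4.12 (cv2) and the standard library are available. Lean on these libraries where they do the work, as an engineer would, in place of code of your own. Each camera call takes 0.05 s, during which the arm holds its last target. There are 200 camera calls.

## Working session

There is one attempt and no reset: what is moved stays moved. The work goes in short steps, each a Python script; the robot and the scene stay as the last script left them, time stands still between calls to the robot, and variables do not carry over. Pictures are saved under pics/ and viewed, about 8 in all and at most 12, crops included, and the job is handed in when it is done.

```bash
mkdir -p pics; cat > h.py <<'E'
import numpy as np, cv2
from cell import r, optics
def snap(name,f=None):
    im=optics.get_image(name)
    np.savez('pics/'+(f or name)+'.npz',**{k:v for k,v in im.items()})
    cv2.imwrite('pics/'+(f or name)+'.png',im['pixels'][:,:,::-1]); return im
def cloud(im):
    T=np.linalg.inv(im['camera_from_world']); d=im['depth']; v,u=np.mgrid[:384,:512]
    P=np.stack([(u-im['cx'])/im['fx']*d,(v-im['cy'])/im['fy']*d,d],-1)
    W=P@T[:3,:3].T+T[:3,3]; W[d==0]=np.nan; return W
E
python3 - <<'E'
from h import *
a=snap('top'); b=snap('scene')
print(a['camera_from_world'],a['fx'],r.current_t(),r.finger_overhang)
cv2.imwrite('pics/top2.png',cv2.resize(a['pixels'][:,:,::-1],(800,600),interpolation=cv2.INTER_CUBIC))
E
```

```text
[[ 0.00161365 -0.99996134  0.00864351 -0.03398732]
 [-0.99477515 -0.00248748 -0.10205986  0.53505225]
 [ 0.10207742 -0.00843366 -0.99474071  0.94105342]
 [ 0.          0.          0.          1.        ]] 348.4982347425546 0.1 0.022
```

View pics/top2.png

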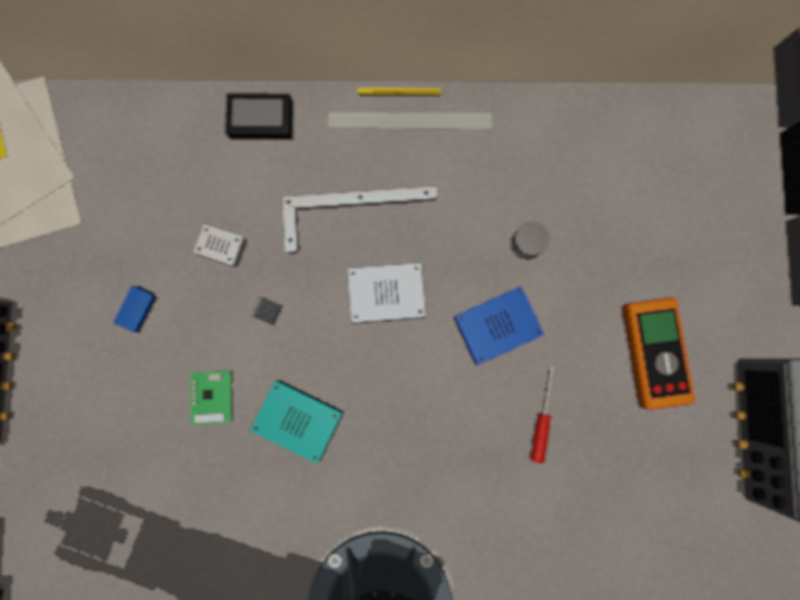

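View pics/scene.png

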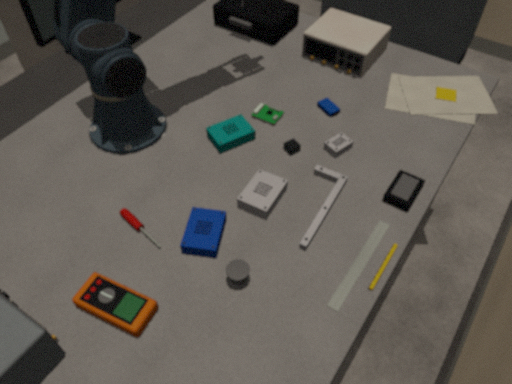

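The top view shows these candidates (800x600 px):
- Silver box at (387,293).
- Blue look-alike at (498,325).
- Turquoise look-alike at (297,421).
- Small silver box at (219,245), beyond the stop.

The large silver one on the robot's side of the fence fits the module. Next I'll measure it and check it in a crop.

```bash
cat >> h.py <<'E'
def unproj(im,uv,z):
    T=np.linalg.inv(im['camera_from_world']); o=T[:3,3]
    d=np.stack([(uv[:,0]-im['cx'])/im['fx'],(uv[:,1]-im['cy'])/im['fy'],np.ones(len(uv))],-1)@T[:3,:3].T
    return o+d*((z-o[2])/d[:,2])[:,None]
def poly(im,c,box,thr=150,eps=None):
    """bright silver region within box u0,v0,u1,v1; returns hull contour px"""
    p=cv2.cvtColor(im['pixels'],cv2.COLOR_RGB2HSV); u0,v0,u1,v1=box
    m=((p[...,2]>thr)&(p[...,1]<45)).astype(np.uint8); k=np.zeros_like(m); k[v0:v1,u0:u1]=1
    cs,_=cv2.findContours(m*k,cv2.RETR_EXTERNAL,cv2.CHAIN_APPROX_NONE)
    return max(cs,key=cv2.contourArea)[:,0,:].astype(float)
E
python3 - <<'E'
from h import *
im=dict(np.load('pics/top.npz')); W=cloud(im)
z=W[...,2]; print('bench z',np.nanmedian(z[200:250,200:300]))
print('depth module z',np.nanmedian(z[180:195,235:260]), 'rail z',z[125:129,200:270:10].round(4)[1])
c=poly(im,0,(215,160,280,215)); P=unproj(im,c,.04)
R=cv2.minAreaRect((P[:,:2]*1e3).astype(np.float32)); print('mod rgb',R,cv2.boxPoints(R))
m=(z>.03)&(z<.05); k=np.zeros_like(m);k[160:215,215:280]=1
R=cv2.minAreaRect((W[m&k][:,:2]*1e3).astype(np.float32)); print('mod depth',R)
c=poly(im,0,(175,112,290,168)); P=unproj(im,c,.025)*1e3
print('fence n',len(P),c.min(0),c.max(0))
a=cv2.approxPolyDP(c.astype(np.int32)[:,None],2.5,True)[:,0]; print(a.tolist()); print(unproj(im,a.astype(float),.025).round(4))
cv2.imwrite('pics/crop1.png',cv2.resize(im['pixels'][110:220,140:300,::-1],(800,550),interpolation=cv2.INTER_CUBIC))
E
```

```text
bench z 0.0006891360568268556
depth module z 0.04059839239949248 rail z [0.0267 0.0253 0.0259 0.0282 0.0262 0.0256 0.0271]
mod rgb ((539.673095703125, -10.622230529785156), (95.454345703125, 130.641845703125), 4.684432029724121) [[486.77075   50.58273 ]
 [497.43994  -79.62273 ]
 [592.57544  -71.827194]
 [581.90625   58.378265]]
mod depth ((538.3314208984375, -9.552207946777344), (95.72974395751953, 129.8660430908203), 4.625881195068359)
fence n 260 [181. 119.] [279. 160.]
[[279, 120], [181, 126], [182, 160], [188, 159], [189, 131], [275, 126]]
[[ 0.7314 -0.1011  0.025 ]
 [ 0.7128  0.1768  0.025 ]
 [ 0.6152  0.1718  0.025 ]
 [ 0.6181  0.155   0.025 ]
 [ 0.6984  0.1539  0.025 ]
 [ 0.7139 -0.0897  0.025 ]]
```

View pics/crop1.png

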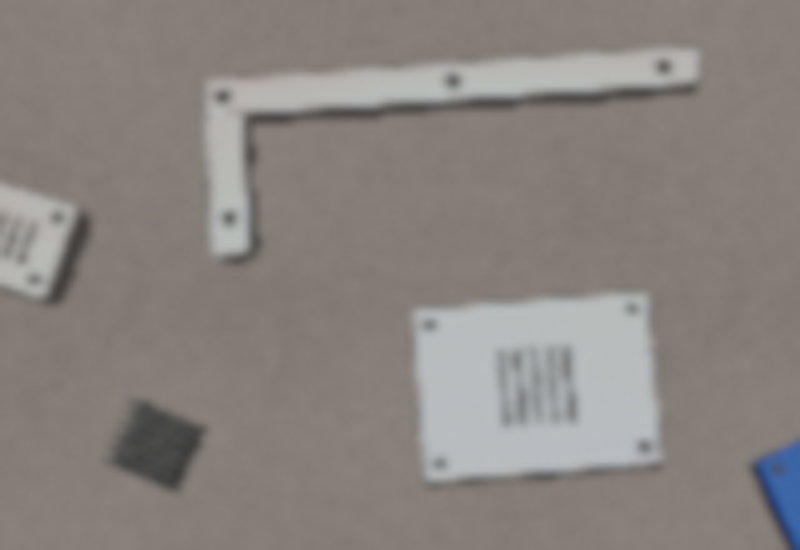

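The crop confirms the module at crop px (538,388), with silver vents and four screws. The fence's inner corner is near (247,118). I'll fit an L template to the fence for an accurate pose.

```bash
cat >> h.py <<'E'
L=np.array([[0,0],[0,-.26],[.02,-.26],[.02,.02],[-.08,.02],[-.08,0]])
def xf(p,q): 
    c,s=np.cos(p[2]),np.sin(p[2]); return q@np.array([[c,s],[-s,c]])+p[:2]
def fit(shape,P,p0):
    from scipy.optimize import least_squares
    def res(p):
        poly_=(xf(p,shape)*1e4).astype(np.float32)
        return [cv2.pointPolygonTest(poly_,(float(a*1e4),float(b*1e4)),True)/10 for a,b in P]
    s=least_squares(res,p0,loss='soft_l1',diff_step=1e-3,x_scale=[.01,.01,.01]); return s.x, np.median(np.abs(res(s.x)))
RECT=np.array([[-.0475,-.065],[.0475,-.065],[.0475,.065],[-.0475,.065]])
E
python3 - <<'E'
from h import *
im=dict(np.load('pics/top.npz'))
c=poly(im,0,(175,112,290,168)); P=unproj(im,c,.025)[:,:2]
print('fence',fit(L,P,[.70,.155,.065]))
c=poly(im,0,(215,160,280,215)); P=unproj(im,c,.04)[:,:2]
print('mod',fit(RECT,P,[.54,-.0106,.08]))
E
```

```text
fence (array([0.69579521, 0.15781965, 0.0742209 ]), np.float64(1.4080714377708086))
mod (array([ 0.53899475, -0.01048945,  0.08017343]), np.float64(1.5861885130638378))
```

```bash
cat >> h.py <<'E'
from scipy.spatial.transform import Rotation as Ro
F=np.array([0.69579521, 0.15781965, 0.0742209])
ex=np.array([np.cos(F[2]),np.sin(F[2])]); ey=np.array([-ex[1],ex[0]])
def w(x,y,z): return [*(F[:2]+x*ex+y*ey),z]
def fpos(): 
    d=np.array(r.current_tool_pos())[:2]-F[:2]; return np.array([d@ex,d@ey])
def quat(ang): # tool down, tool y axis at fence-angle ang
    a=F[2]+ang; y=np.array([np.cos(a),np.sin(a),0]); z=np.array([0,0,-1.]); x=np.cross(y,z)
    return Ro.from_matrix(np.stack([x,y,z],1)).as_quat()
def force():
    f=np.array(r.current_contact_force()); return np.array([f[:2]@ex,f[:2]@ey,f[2]])
def push(x,y,z,dx,dy,dist,step,vel,stop):
    f0=force(); s=0;log=[]
    while s<dist-1e-9:
        s=min(s+step,dist); r.move_linear(w(x+dx*s,y+dy*s,z),vel=vel)
        f=force()-f0; log.append((round(s*1e3,1),*f.round(1)))
        if -(f[0]*dx+f[1]*dy)>stop: break
    return s,log
E
python3 - <<'E'
from h import *
for a in (np.pi/2,-np.pi/2,0,np.pi): print(a,r.inverse_kinematics(w(-.26,-.156,.15),quat(a)))
q=min((quat(a) for a in (np.pi/2,-np.pi/2)),key=lambda q:(lambda j:abs(j[5]) if j is not None else 9)(r.inverse_kinematics(w(-.26,-.156,.15),q)))
r.move_to(w(-.262,-.156,.15),q); print(r.current_t())
r.move_linear(w(-.262,-.156,.032),vel=.15)
print(r.current_t(),fpos(),r.current_tool_pos(),force())
s,l=push(-.262,-.156,.032,1,0,.03,.01,.06,15); print(s,l,r.current_t())
np.save('q.npy',q)
im=snap('top','top_b')
cv2.imwrite('pics/crop2.png',cv2.resize(im['pixels'][110:260,140:340,::-1],(800,600),interpolation=cv2.INTER_CUBIC))
E
```

```text
1.5707963267948966 [-1.41878000e-01  2.76251145e-01  1.98025012e+00 -4.44089210e-16
  8.85091387e-01 -1.78689523e+00]
-1.5707963267948966 [-1.41878000e-01  2.76251145e-01  1.98025012e+00 -4.44089210e-16
  8.85091387e-01  1.35469743e+00]
0 [-1.41878000e-01  2.76251145e-01  1.98025012e+00 -4.44089210e-16
  8.85091387e-01 -2.16098900e-01]
3.141592653589793 None
2.3667
3.3 [-0.26154254 -0.15599758] [ 0.44654037 -0.01714256  0.03259163] [ 0.47174919 -0.1308842  -0.43889902]
0.03 [(10.0, np.float64(-0.4), np.float64(0.3), np.float64(1.0)), (20.0, np.float64(-0.3), np.float64(-0.2), np.float64(0.9)), (30.0, np.float64(-0.7), np.float64(-0.4), np.float64(0.4))] 4.25
```

View pics/crop2.png

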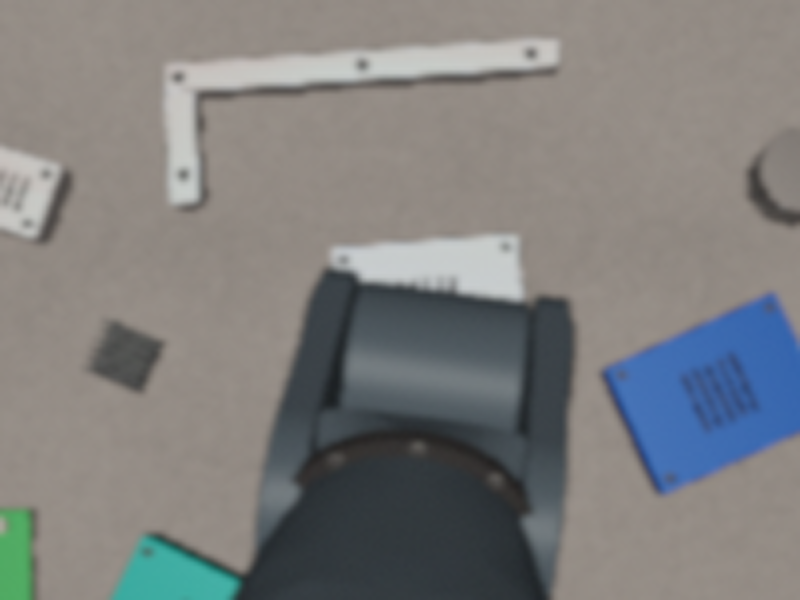

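The arm hides the module's robot-side half. Its far edge is visible at crop px (332,247)–(518,236), not yet moved and aligned with the fingers. I'll keep pushing.

```bash
python3 - <<'E'
from h import *
z=.032
s,l=push(-.232,-.156,z,1,0,.108,.012,.05,22); print(s,*l,r.current_t(),sep='\n')
if s>.107:
    s2,l=push(-.232+s,-.156,z,1,0,.03,.002,.02,22); print(s2,*l,r.current_t(),sep='\n')
print(fpos(),r.current_torque())
E
```

```text
0.10799999999999998
(12.0, np.float64(-1.0), np.float64(0.7), np.float64(-0.3))
(24.0, np.float64(-0.3), np.float64(-0.7), np.float64(1.0))
(36.0, np.float64(-0.6), np.float64(-0.4), np.float64(-0.4))
(48.0, np.float64(-1.1), np.float64(-0.5), np.float64(-0.6))
(60.0, np.float64(-0.0), np.float64(0.2), np.float64(0.3))
(72.0, np.float64(-0.0), np.float64(-0.5), np.float64(0.1))
(84.0, np.float64(-0.1), np.float64(-0.4), np.float64(0.7))
(96.0, np.float64(-1.4), np.float64(-0.4), np.float64(0.3))
(108.0, np.float64(-1.1), np.float64(-1.2), np.float64(-0.4))
7.825
0.03
(2.0, np.float64(0.3), np.float64(1.9), np.float64(0.5))
(4.0, np.float64(1.5), np.float64(0.9), np.float64(0.3))
(6.0, np.float64(1.0), np.float64(0.8), np.float64(-0.1))
(8.0, np.float64(1.0), np.float64(0.1), np.float64(0.5))
(10.0, np.float64(1.3), np.float64(-0.6), np.float64(-0.3))
(12.0, np.float64(1.0), np.float64(0.8), np.float64(-0.3))
(14.0, np.float64(0.6), np.float64(1.1), np.float64(0.4))
(16.0, np.float64(1.3), np.float64(1.1), np.float64(-0.5))
(18.0, np.float64(1.5), np.float64(1.5), np.float64(-0.2))
(20.0, np.float64(1.1), np.float64(0.5), np.float64(-0.2))
(22.0, np.float64(1.1), np.float64(0.5), np.float64(0.6))
(24.0, np.float64(0.4), np.float64(2.0), np.float64(0.7))
(26.0, np.float64(0.5), np.float64(1.3), np.float64(0.1))
(28.0, np.float64(1.4), np.float64(0.6), np.float64(0.6))
(30.0, np.float64(0.4), np.float64(0.6), np.float64(-0.1))
11.575
[-0.09388978 -0.15602828] [-0.01582557 -0.01727344 -0.01230749]
```

No force was registered, so I need to look at it.

```bash
python3 - <<'E'
from h import *
im=snap('top','top_c'); b=snap('scene','scene_c')
A=cv2.resize(im['pixels'][110:260,140:340],(400,300),interpolation=cv2.INTER_CUBIC)
B=cv2.resize(b['pixels'][100:280,180:420],(400,300),interpolation=cv2.INTER_CUBIC)
cv2.imwrite('pics/c3.png',cv2.resize(np.hstack([A,B])[:,:,::-1],None,fx=1,fy=1))
print(r.current_opening())
E
```

```text
1.0027910134066649
```

View pics/c3.png

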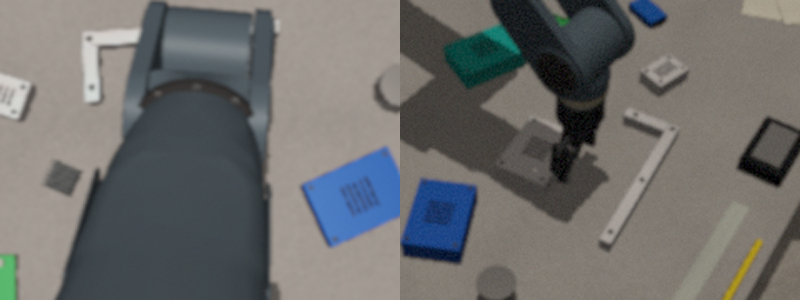

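```bash
python3 - <<'E'
from h import *
im=dict(np.load('pics/scene_c.npz')); i0=dict(np.load('pics/scene.npz'))
def pr(P):
    p=im['camera_from_world']@np.r_[P,1]; return (p[:2]/p[2]*[im['fx'],im['fy']]+[im['cx'],im['cy']]).round(1)
p=np.array(r.current_tool_pos()); R=Ro.from_quat(r.current_ee_rot()).as_matrix()
print(p,R.round(3),'tcp px',pr(p),'tip+',pr(p+R@[0,.05,.01]),'tip-',pr(p+R@[0,-.05,.01]))
print('mod orig top centre px',pr([.539,-.0105,.04]),[pr([*c,.04]).tolist() for c in xf([.539,-.0105,.0802],RECT)])
W=cloud(im);W0=cloud(i0)
for N,X in (('now',W),('before',W0)):
    m=(X[...,2]>.033)&(X[...,2]<.046)&(abs(X[...,0]-.56)<.14)&(abs(X[...,1]+.0)<.085); print(N,m.sum(),np.nanmin(X[m],0),np.nanmax(X[m],0))
cv2.imwrite('pics/c4.png',cv2.resize(im['pixels'][120:240,210:370,::-1],(800,600),interpolation=cv2.INTER_CUBIC))
E
```

```text
[ 0.61356768 -0.00471096  0.03195612] [[ 0.997  0.074 -0.   ]
 [ 0.074 -0.997  0.   ]
 [-0.    -0.    -1.   ]] tcp px [284.8 200.9] tip+ [276.3 215.6] tip- [292.7 191.3]
mod orig top centre px [261.3 189.2] [[235.1, 198.6], [265.1, 211.6], [286.7, 180.2], [257.8, 168.5]]
now 973 [ 0.48866943 -0.07696444  0.03305032] [0.61839171 0.0555848  0.04552798]
before 1208 [ 0.4892184  -0.07694644  0.03300276] [0.59429589 0.06120085 0.04583528]
```

View pics/c4.png

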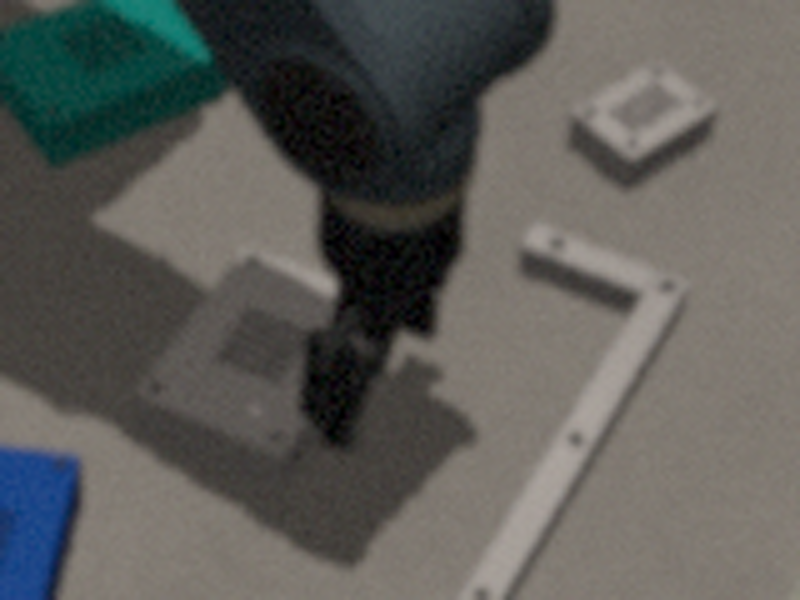

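The module hasn't moved (top corners unchanged) and the fingers passed it without contact, so the open tips must sit higher than I assumed. The depth image can give me their height.

```bash
python3 - <<'E'
from h import *
im=dict(np.load('pics/scene_c.npz')); W=cloud(im)
g=im['pixels'].max(-1)
for v in range(190,214,2):
    print(v,[(u,*(W[v,u]*1e3).round(0).astype(int),g[v,u]) if np.isfinite(W[v,u,0]) else (u,'-') for u in range(270,292,4)])
R=Ro.from_quat(r.current_ee_rot()).as_matrix()
b=snap('wrist','wrist1'); print(b['mount'].round(3))
cv2.imwrite('pics/w1.png',b['pixels'][:,:,::-1])
E
```

```text
190 [(270, np.int64(560), np.int64(2), np.int64(39), np.uint8(60)), (274, np.int64(617), np.int64(-71), np.int64(146), np.uint8(34)), (278, np.int64(628), np.int64(-70), np.int64(153), np.uint8(18)), (282, np.int64(586), np.int64(25), np.int64(31), np.uint8(49)), (286, np.int64(631), np.int64(-33), np.int64(118), np.uint8(29)), (290, np.int64(590), np.int64(65), np.int64(-5), np.uint8(117))]
192 [(270, np.int64(564), np.int64(-4), np.int64(38), np.uint8(69)), (274, np.int64(619), np.int64(-73), np.int64(142), np.uint8(27)), (278, np.int64(630), np.int64(-73), np.int64(149), np.uint8(17)), (282, np.int64(624), np.int64(-41), np.int64(114), np.uint8(34)), (286, np.int64(634), np.int64(-38), np.int64(117), np.uint8(41)), (290, np.int64(595), np.int64(58), np.int64(-4), np.uint8(101))]
194 [(270, np.int64(568), np.int64(-10), np.int64(38), np.uint8(63)), (274, np.int64(619), np.int64(-73), np.int64(134), np.uint8(29)), (278, np.int64(630), np.int64(-72), np.int64(140), np.uint8(20)), (282, np.int64(627), np.int64(-47), np.int64(113), np.uint8(26)), (286, np.int64(636), np.int64(-41), np.
[... 3053 characters left out ...]
.int64(610), np.int64(-11), np.int64(-5), np.uint8(64)), (286, np.int64(621), np.int64(-9), np.int64(0), np.uint8(70)), (290, np.int64(629), np.int64(2), np.int64(-6), np.uint8(64))]
212 [(270, np.int64(591), np.int64(-46), np.int64(10), np.uint8(65)), (274, np.int64(596), np.int64(-32), np.int64(-2), np.uint8(70)), (278, np.int64(605), np.int64(-26), np.int64(-2), np.uint8(57)), (282, np.int64(615), np.int64(-20), np.int64(-1), np.uint8(68)), (286, np.int64(624), np.int64(-13), np.int64(-2), np.uint8(68)), (290, np.int64(634), np.int64(-8), np.int64(0), np.uint8(70))]
[[-0.    -0.947 -0.321  0.082]
 [ 1.    -0.    -0.     0.001]
 [-0.    -0.321  0.947 -0.146]
 [ 0.     0.     0.     1.   ]]
```

View pics/w1.png

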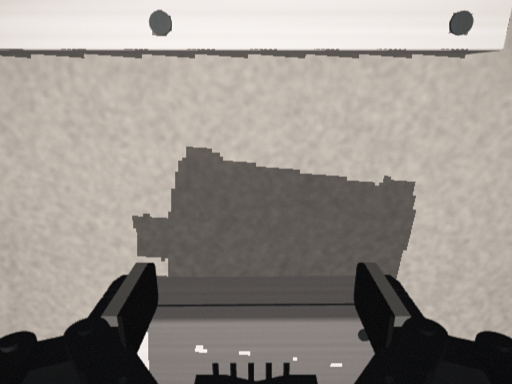

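```bash
python3 - <<'E'
from h import *
b=dict(np.load('pics/wrist1.npz')); p=np.array(r.current_tool_pos()); R=Ro.from_quat(r.current_ee_rot()).as_matrix()
T=np.eye(4);T[:3,:3]=R;T[:3,3]=p
b['camera_from_world']=np.linalg.inv(T@b['mount']); W=cloud(b)
for n,(v,u) in dict(bench=(100,250),bench2=(120,450),rail=(25,250),modtop=(325,250),shadow=(220,280)).items(): print(n,np.nanmedian(W[v-4:v+5,u-4:u+5],axis=(0,1)).round(4))
Tl=(W-p)@R
for v,u in((270,148),(300,135),(270,365),(300,385),(320,390)): print('finger tool coords',v,u,Tl[v,u].round(4))
print(r.current_q(), r.current_t())
E
```

```text
bench [6.848e-01 2.200e-03 1.000e-04]
bench2 [ 6.824e-01 -9.960e-02  1.000e-04]
rail [0.7152 0.0039 0.0248]
modtop [ 0.5821 -0.0055  0.0398]
shadow [ 0.6215 -0.0189 -0.    ]
finger tool coords 270 148 [ 0.0099 -0.0415 -0.0262]
finger tool coords 300 135 [ 0.0071 -0.0418 -0.0418]
finger tool coords 270 365 [ 0.0099  0.0444 -0.0263]
finger tool coords 300 385 [ 0.01    0.0454 -0.0459]
finger tool coords 320 390 [ 0.0086  0.0441 -0.0544]
[-8.35492891e-02  7.11097025e-01  1.60597023e+00  3.29220146e-05
  8.24548268e-01  1.41303067e+00] 11.725
```

The TCP pose checks out: the wrist camera puts the bench at z=0. The open fingertips, though, measure about 25 mm behind the TCP instead of 9–22 mm ahead. I'll raise the hand and measure them at several openings before relying on the stated figures.

```bash
python3 - <<'E'
from h import *
print(r.finger_overhang)
r.move_linear(w(-.094,-.156,.16),vel=.2)
out=[]
for o in (1.,.5,0.):
    r.set_gripper(o); b=snap('wrist',f'wg{o}'); 
    M=b['mount']; b['camera_from_world']=np.linalg.inv(M); Tl=cloud(b)
    m=(np.isfinite(Tl[...,2]))&(Tl[...,2]<.06)&(abs(Tl[...,1])<.08)
    m=cv2.erode(m.astype(np.uint8),np.ones((3,3)))>0
    P=Tl[m]; print(o,r.current_opening(),'zmax',np.percentile(P[:,2],[90,98,99.5,100]).round(4))
    for lo in np.arange(-.06,.03,.01):
        s=P[(P[:,2]>lo)&(P[:,2]<lo+.01)]
        if len(s)>5: print('  z%.2f n%d x[%.3f %.3f] y[%.3f %.3f] |y|min %.3f'%(lo,len(s),*np.percentile(s[:,0],[1,99]),s[:,1].min(),s[:,1].max(),abs(s[:,1]).min()))
    out.append(cv2.resize(b['pixels'][200:,:,::-1],(512,184)))
cv2.imwrite('pics/wg.png',np.vstack(out)); print(r.current_t())
E
```

```text
0.022
1.0 1.000857334688485 zmax [-0.0355 -0.024  -0.0206 -0.0179]
  z-0.06 n1675 x[-0.003 0.012] y[-0.061 0.064] |y|min 0.041
  z-0.05 n2061 x[-0.010 0.011] y[-0.055 0.057] |y|min 0.041
  z-0.04 n1667 x[-0.010 0.011] y[-0.055 0.057] |y|min 0.041
  z-0.03 n1137 x[-0.010 0.011] y[-0.055 0.056] |y|min 0.041
  z-0.02 n76 x[-0.009 0.009] y[-0.042 0.044] |y|min 0.041
0.5 0.5016705319831976 zmax [-0.0352 -0.017  -0.0122 -0.0082]
  z-0.06 n4738 x[-0.010 0.013] y[-0.053 0.055] |y|min 0.019
  z-0.05 n1600 x[-0.010 0.013] y[-0.043 0.045] |y|min 0.020
  z-0.04 n1267 x[-0.009 0.011] y[-0.033 0.036] |y|min 0.020
  z-0.03 n1079 x[-0.009 0.011] y[-0.033 0.036] |y|min 0.020
  z-0.02 n751 x[-0.009 0.011] y[-0.033 0.036] |y|min 0.020
  z-0.01 n20 x[-0.003 0.009] y[-0.020 0.023] |y|min 0.020
0.0 -0.004382688548250597 zmax [-0.0414 -0.0181 -0.0121 -0.0081]
  z-0.06 n5374 x[-0.009 0.013] y[-0.036 0.038] |y|min 0.001
  z-0.05 n1547 x[-0.010 0.013] y[-0.027 0.029] |y|min 0.000
  z-0.04 n789 x[0.006 0.011] y[-0.012 0.014] |y|min 0.000
  z-0.03 n815 x[0.005 0.011] y[-0.012 0.014] |y|min 0.000
  z-0.02 n591 x[0.005 0.011] y[-0.012 0.014] |y|min 0.000
  z-0.01 n51 x[0.009 0.011] y[-0.005 0.007] |y|min 0.000
13.8583
```

View pics/wg.png

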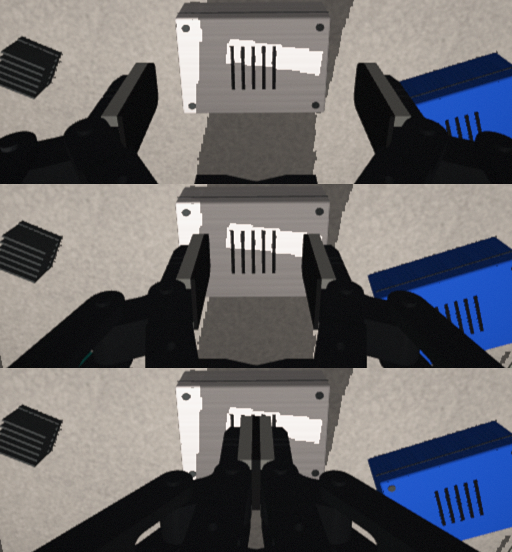

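The fingertips are 30 mm shorter than stated: about 8–10 mm behind the TCP at half-open or shut, 19 mm behind when open. So the first pass went over the module and touched nothing. I'll redo it at half-open with TCP z = 0.003, tips about 12 mm up, and descend while checking force.

```bash
python3 - <<'E'
from h import *
r.set_gripper(.5)
r.move_linear(w(-.254,-.156,.12),vel=.35)
r.move_linear(w(-.254,-.156,.02),vel=.2); print(force())
r.move_linear(w(-.254,-.156,.003),vel=.06); print(force(),r.current_t(),r.current_tool_pos())
s,l=push(-.254,-.156,.003,1,0,.132,.022,.07,25); print(s,*l,r.current_t(),sep='\n')
if s>.131:
    s2,l=push(-.254+s,-.156,.003,1,0,.026,.002,.02,20); print(s2,*l,r.current_t(),sep='\n')
print(fpos(),force())
E
```

```text
[-0.10387498  0.64662359  0.10809702]
[-0.21622347 -0.66976983 -0.13233552] 16.05 [ 0.45395507 -0.01656551  0.00288177]
0.13199999999999998
(22.0, np.float64(1.2), np.float64(0.7), np.float64(0.4))
(44.0, np.float64(0.0), np.float64(1.0), np.float64(-0.3))
(66.0, np.float64(0.5), np.float64(1.2), np.float64(-0.2))
(88.0, np.float64(-0.1), np.float64(0.4), np.float64(0.7))
(110.0, np.float64(0.0), np.float64(0.4), np.float64(0.1))
(132.0, np.float64(0.2), np.float64(0.6), np.float64(-0.0))
18.85
0.020000000000000004
(2.0, np.float64(-1.9), np.float64(0.0), np.float64(0.5))
(4.0, np.float64(-4.8), np.float64(-0.4), np.float64(1.3))
(6.0, np.float64(-3.5), np.float64(0.5), np.float64(0.1))
(8.0, np.float64(-3.0), np.float64(0.5), np.float64(0.1))
(10.0, np.float64(-2.5), np.float64(0.7), np.float64(0.4))
(12.0, np.float64(-2.2), np.float64(0.5), np.float64(-0.8))
(14.0, np.float64(-3.5), np.float64(0.4), np.float64(-1.0))
(16.0, np.float64(-5.6), np.float64(-0.2), np.float64(2.9))
(18.0, np.float64(-16.8), np.float64(-0.3), np.float64(10.5))
(20.0, np.float64(-27.6), np.float64(-1.2), np.float64(16.5))
21.35
[-0.10666902 -0.15578859] [-27.543044    -1.27451552  16.32138665]
```

The module met the rail where expected: TCP x −107 mm with a sharp force rise. Next I'll push its −y end along the rail to the stop.

```bash
python3 - <<'E'
from h import *
r.move_linear(w(-.13,-.156,.003),vel=.1)
r.move_linear(w(-.13,-.156,.09),vel=.25)
q=quat(0); X=-.0475
r.move_to(w(X,-.262,.09),q)
r.move_linear(w(X,-.262,.003),vel=.15); print(force(),r.current_t(),fpos())
s,l=push(X,-.262,.003,0,1,.108,.018,.07,25); print(s,*l,r.current_t(),sep='\n')
if s>.107:
    s2,l=push(X,-.262+s,.003,0,1,.024,.002,.02,20); print(s2,*l,r.current_t(),sep='\n')
print(fpos(),force())
E
```

```text
[ 1.23975703 -0.50661043  0.36761824] 24.525 [-0.04690848 -0.26214467]
0.108
(18.0, np.float64(-1.5), np.float64(0.4), np.float64(-0.9))
(36.0, np.float64(-1.5), np.float64(0.4), np.float64(-0.4))
(54.0, np.float64(-1.2), np.float64(1.5), np.float64(-0.9))
(72.0, np.float64(-1.2), np.float64(0.5), np.float64(-0.3))
(90.0, np.float64(-0.4), np.float64(0.2), np.float64(-0.9))
(108.0, np.float64(-0.8), np.float64(0.1), np.float64(-1.3))
26.975
0.020000000000000004
(2.0, np.float64(-1.0), np.float64(-0.0), np.float64(0.6))
(4.0, np.float64(-0.7), np.float64(-2.7), np.float64(-0.2))
(6.0, np.float64(-0.8), np.float64(-1.7), np.float64(1.1))
(8.0, np.float64(1.0), np.float64(-0.7), np.float64(1.0))
(10.0, np.float64(-0.0), np.float64(-1.0), np.float64(1.2))
(12.0, np.float64(-0.9), np.float64(-1.9), np.float64(0.6))
(14.0, np.float64(-0.9), np.float64(-0.6), np.float64(-0.4))
(16.0, np.float64(-0.2), np.float64(-7.3), np.float64(0.2))
(18.0, np.float64(-1.9), np.float64(-18.8), np.float64(0.4))
(20.0, np.float64(-3.0), np.float64(-32.3), np.float64(0.2))
29.475
[-0.04751612 -0.13872129] [ -2.60733824 -32.68897561  -0.66191647]
```

```bash
python3 - <<'E'
from h import *
r.move_linear(w(-.0475,-.16,.003),vel=.12)
r.move_linear(w(-.0475,-.16,.10),vel=.25)
q=np.load('q.npy')
r.move_to(w(-.135,-.055,.10),q)
p=np.array(r.current_tool_pos()); R=Ro.from_quat(r.current_ee_rot()).as_matrix()
b=snap('wrist','w2'); T=np.eye(4);T[:3,:3]=R;T[:3,3]=p
np.save('w2T.npy',T@b['mount'])
cv2.imwrite('pics/w2b.png',cv2.resize(b['pixels'][:,:,::-1],(800,600),interpolation=cv2.INTER_CUBIC)); print(r.current_t())
E
```

```text
31.9583
```

View pics/w2b.png

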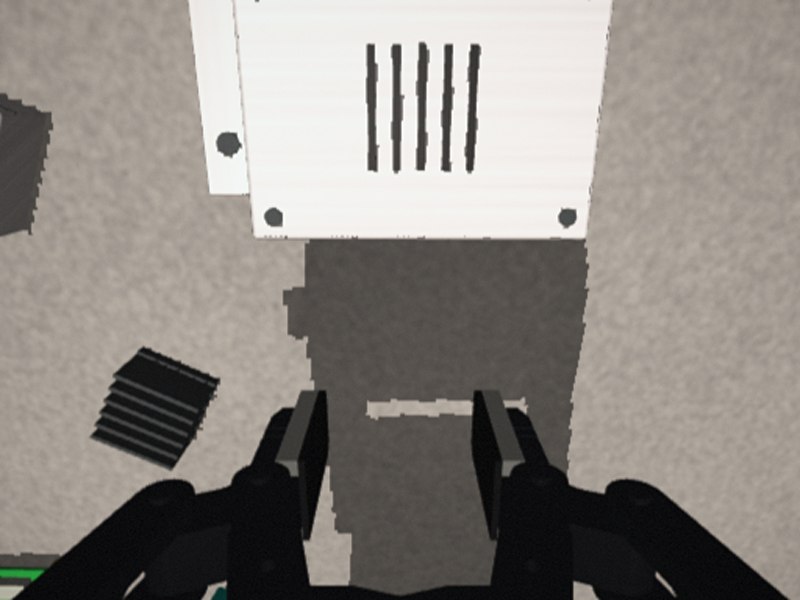

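The module end is flush at the stop, with no gap along the edge from (236,0) to (250,195). The rail is out of view, so I'll give a light seating nudge toward it, then back off and check everything.

```bash
python3 - <<'E'
from h import *
Y=-.07
r.move_linear(w(-.135,Y,.003),vel=.18)
s,l=push(-.135,Y,.003,1,0,.022,.022,.08,18); s2=0
if s>=.022 and -l[-1][1]<18: s2,l2=push(-.135+s,Y,.003,1,0,.012,.0015,.03,15); l+=l2
print(*l,fpos(),r.current_t(),sep='\n')
r.move_linear(w(-.135,Y,.003),vel=.12)
r.move_linear(w(-.135,Y,.13),vel=.25)
r.move_linear(w(-.20,Y,.27),vel=.25)
p=np.array(r.current_tool_pos()); R=Ro.from_quat(r.current_ee_rot()).as_matrix()
b=snap('wrist','w3'); T=np.eye(4);T[:3,:3]=R;T[:3,3]=p; np.save('w3T.npy',T@b['mount'])
cv2.imwrite('pics/w3b.png',cv2.resize(b['pixels'][:,:,::-1],(800,600),interpolation=cv2.INTER_CUBIC)); print(r.current_t())
b['camera_from_world']=np.linalg.inv(T@b['mount']); W=cloud(b); z=W[...,2]
R_=cv2.minAreaRect((W[(z>.034)&(z<.046)&(abs(W[...,0]-.65)<.09)&(abs(W[...,1]-.09)<.1)][:,:2]*1e3).astype(np.float32)); print('mod',R_, 'expected',w(-.0475,-.065,0),np.degrees(F[2]))
E
```

```text
(22.0, np.float64(0.6), np.float64(-1.2), np.float64(-0.5))
(1.5, np.float64(-0.1), np.float64(1.2), np.float64(0.3))
(3.0, np.float64(-0.9), np.float64(0.6), np.float64(-0.1))
(4.5, np.float64(-0.3), np.float64(0.6), np.float64(1.1))
(6.0, np.float64(-0.2), np.float64(0.6), np.float64(-0.3))
(7.5, np.float64(-5.2), np.float64(0.0), np.float64(3.0))
(9.0, np.float64(-13.6), np.float64(0.6), np.float64(9.7))
(10.5, np.float64(-21.1), np.float64(-0.6), np.float64(14.4))
[-0.10663915 -0.06994067]
34.825
36.7167
mod ((628.7044067382812, 88.71866607666016), (48.4163932800293, 130.0890655517578), 4.235964298248291) expected [np.float64(0.6532459129353249), np.float64(0.08947634513915771), 0] 4.2525443216625325
```

View pics/w3b.png

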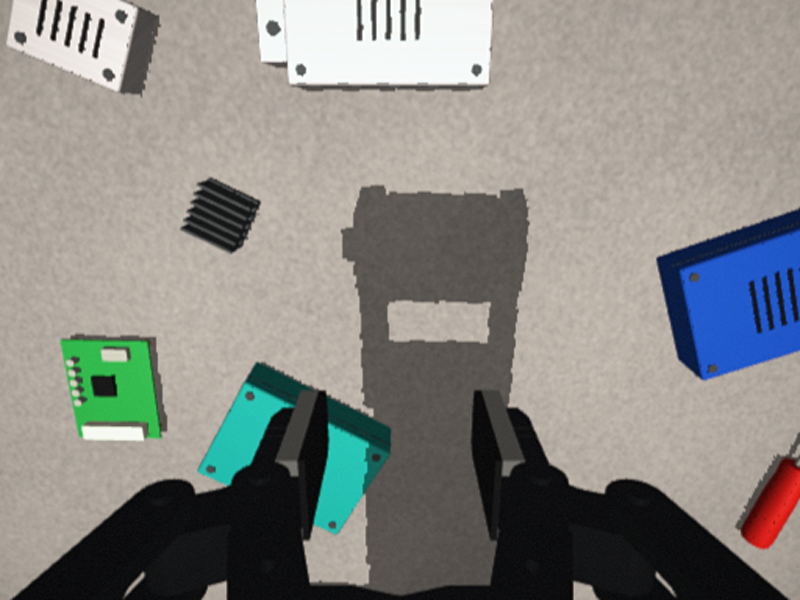

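```bash
python3 - <<'E'
from h import *
a=snap('top','t4'); b=snap('scene','s4')
A=cv2.resize(a['pixels'][110:200,160:280],(400,300),interpolation=cv2.INTER_CUBIC)
B=cv2.resize(b['pixels'][140:260,260:420],(400,300),interpolation=cv2.INTER_CUBIC)
cv2.imwrite('pics/f.png',np.hstack([A,B])[:,:,::-1]); print(r.current_t())
E
```

```text
36.8167
```

View pics/f.png

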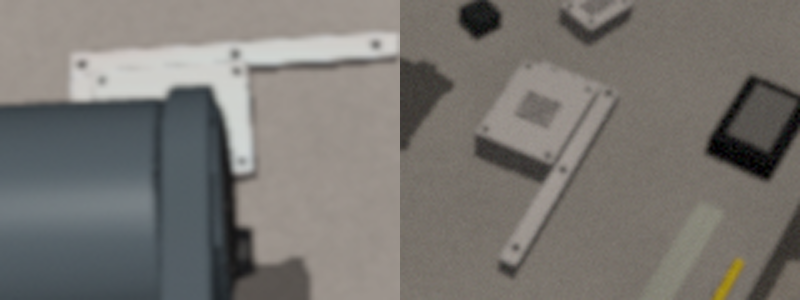

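Both views show the module seated in the corner: against the rail from (100,65) to (240,60) on the left, and no gap along the rail on the right. The hand is clear, so I'll hand in.

```bash
python3 -c "
from h import *
print(force(),r.current_t()); r.hand_in()"
```

```text
[ 0.35288853 -0.14275099  0.38100224] 36.8167
the job is handed in; nothing more can be done
```

The module is in the corner of the L, long side against the rail and one end against the stop. I handed the job in at 36.8 s with the hand raised clear.

I slid it to the rail, then along the rail to the stop, then gave it a light seating nudge against the rail. The highest wrist reading I logged was about 33 N, against the 120 N limit.

**Last checks**
- **Rail contact:** the force rose sharply at the same finger position on the first push and on the nudge (−106.7 and −106.6 mm).
- **Stop contact:** the push ended with a sharp rise to about 32 N, about 2 mm further than my fence fit predicted. That is within the fit and camera error.
- **Alignment:** the module measured 4.24° against 4.25° for the fence. Only its near part was in that view.
- **Final pictures:** no gap shows at the rail, nor at the stop in the earlier close-up. The low-resolution views can't rule out a gap under about 1 mm.
- **Bystanders:** those in view looked undisturbed; I did not re-measure their positions.

**What disagreed**
- **Finger length:** the fingertips are about 30 mm shorter than the stated overhang. My first pass went over the module without touching it and cost about 10 s. I measured the tips with the wrist camera and corrected the height.
- **Upward force:** the rail pushes showed up to 16 N of upward force on the fingers. The module's top measured at its normal height afterwards, and I saw no sign of tipping.

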